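# Polish bottles behind the ledge lip, tray shut

## Robot

A 7-joint arm with a two-finger parallel gripper is mounted at the origin on the work surface. World frame = base frame: x ahead of the robot, y to its left, z up, the work surface at z = 0. Lengths are in m, angles in degrees, forces in N, time in s.
With the tool pointing down it reaches from about 0.35 to 0.9 m from the base axis. Payload 19.9 kg.
Tool frame: the origin (TCP) lies at the very end of the fingers, on their centre line; the grasp point (between the pads) lies r.grip_point_offset behind it (r.grip_point_offset is the distance from the TCP to the grasp point, in m); z points along the fingers, y is the direction in which the jaws open and shut (so a half turn about z gives the same grasp; the last joint's range is limited). The gripper opens to 94 mm and grips with 3 to 60 N. Pads are 16 mm wide; open, the fingers measure 119 mm over their backs; the gripper's body (75 mm by 177 mm) begins 78 mm behind the grasp point.
Start: joints at [-2.378, 23.915, -0.59, 92.452, 0.269, 63.638, -3.037], TCP at [0.625, 0, 0.205] pointing down, gripper open.
Joint ranges: [-161.28, 161.28], [-22.2, 115.67], [-73.04, 71.86], [3.21, 147.25], [-68.34, 248.33], [10.77, 114.83], [-161.83, 161.83]. Speed limits (degrees/s): [108.29, 108.29, 136.94, 136.94, 172.46, 172.46, 172.46].

## Interface

Orientations are given as [roll, pitch, yaw] about the fixed x, y, z axes, in that order (R = Rz(yaw) Ry(pitch) Rx(roll)).
In Python, from plant import r, capture, get_calibration gives the robot as it stands.
- The arm moves only by the shell command python3 -m crank 'ROWS' [FORCE]. ROWS is JSON, one flat list of numbers, 7 for each row, row after row: the shift along the world's x, y, z normalised to -1 to 1, where 1 is 50 mm, then the turn, a rotation vector about the world's x, y, z normalised to -1 to 1, where 1 is pi/2 rad, then the closure, from -1 (fully open) to 1 (shut), so that 0 is half open. A call has 1 to 20 rows; each row shifts and turns the pose as measured when the row begins; what a row does not reach is not made up. A row lasts 1/8 s, in which the tool goes at most 62.5 mm and 10.7 degrees, less where a joint would pass 70% of its speed; a pose out of reach is approached as far as the arm can. A call with a number of a shift or a turn outside -1 to 1 is refused whole. A call with a gripper value outside its range is refused whole. The fingers move at their own pace and stop on an object; FORCE is the grip in N (left out, the last holds). Time passes only in rows, so rows that do not move let the fingers close. It gives the time, the measured TCP pose, the force and the opening at its end, in the units of the state.
- r.get_obs(): the state, without advancing time (a new reading comes with each control period).
- capture(name): name is "scene" or "side" or "wrist"; returns the picture (384x512x3 uint8, blue, green, red); there is no depth.
- get_calibration(name): a dict with "fx", "fy", "cx", "cy" (pixels), "rvec" (rotation vector, rad) and "tvec" (3), from world to camera coordinates, as OpenCV has them; the wrist camera has in their place "hand_eye" (4x4, takes a point from camera to tool coordinates, whose origin is the TCP and whose axes are the flange's). Camera axes: x right, y down, z forward; pixel columns grow to the right and rows downward; lengths in m; the calibration is good to about 2 mm. A picture is of the moment at which its call begins: read the wrist's pose just before it. get_calibration takes no time and is no camera call.
- r.close_job(): hands the job in, once; it reports no verdict.
The state is a dict: "time_s": time; "qpos": joint angles; "dq": joint speeds; "joint_efforts": joint torques, N m; "tcp_pos": TCP position; "ee_rot": TCP orientation; "force": force on the tool from outside, world axes, zero at the start; "moment": the same for the moment, N m; "width": finger opening in m.
Only numpy, scipy, OpenCV 4.12 (cv2) and the standard library are available. Lean on these libraries where they do the work, as an engineer would, in place of code of your own. Each camera call takes 0.05 s, during which the arm holds its last target.

## Task

Lift the two nail polish bottles out of the pull-out tray and stand both upright behind the low lip of the ledge on top of the organiser, setting them down rather than letting them fall; only then slide the tray fully shut with the cuticle pusher still in it. Leave the scent bottle that already stands on the ledge, the cream jar and the mirror as they are.

Things in the scene. Friction and masses are not known exactly. Their poses are not given: they have to be found in the camera images.
- ledge (a point): Centre of the ledge's trough floor on top of the organiser, 54 mm above the table. Axes: x away from the tray handle (the tray shuts to +x), y along the ledge (left seen from the tray side), z up. The trough is open above, inside x -25 to +25 mm, y -156 to +156 mm. The metal retaining lip, 4 mm thick, 24 mm high, runs along its -x side; end walls 24 mm high; behind it a closed block 36 mm high.
- organiser: White vanity organiser, fixed, 130 mm deep (x) x 320 wide (y) x 90 high; origin at the centre of its underside, axes as the ledge. Its front face is at x = -65 mm, the ledge's centre at x = -36 mm; behind the ledge the top is a plain block 76 mm deep. The tray's housing lies under the ledge.
- tray (a joint): Slide of the tray in m: 0 fully pulled out, 0.125 fully shut. It starts out, at 0 to 0.015. About 1.5 N of friction; stays where it is left; a stop at each end. The opening is 46 mm high, so the tray cannot shut with a polish bottle standing in it.
- tray_floor (a point): Centre of the tray's floor (top face, 8 mm above the table); axes as the ledge, moves with the tray. The open tray is 124 (x) by 290 (y) mm outside, walls 26 mm high with their tops 30 mm above the table; front panel at its -x end 40 mm high (top 44 mm above the table), 310 wide, 6 thick, its outer face 62 mm from this point.
- tray_handle (a point): Middle of the tray's bar handle: round steel bar 10 mm thick, 100 mm long along y, 28 mm above the table, its centre 28 mm in front (-x) of the tray's front panel. Pushing it, or the panel, to +x of the ledge shuts the tray.
- tall_polish_center (a point): Centre (half-way up) of the tall round nail polish bottle, 80 mm high: body 30 mm diameter for the lowest 40 mm, a shoulder to 44 mm, then a black round cap 16 mm diameter from 44 to 80 mm. 40 to 85 g. z is its upright axis. Stands in the tray.
- short_polish_center (a point): Centre (half-way up) of the short square nail polish bottle, 60 mm high: body 28 x 28 mm, 30 mm high, then a black round cap 18 mm diameter from 30 to 60 mm. 35 to 70 g. z is its upright axis. Stands in the tray.
- tall_polish: The tall polish bottle; origin at the centre of its underside.
- short_polish: The short polish bottle; origin at the centre of its underside.
- pusher_center (a point): Centre of the metal cuticle pusher, 112 mm long (y), 9 wide, 6 thick, lying along the front of the tray. To be left in the tray.
- scent_center (a point): Centre of the scent bottle standing somewhere along the ledge, to be left: 30 mm (x) by 40 mm (y) glass block 38 mm high with a 20 mm round metal cap to 56 mm; z up.
- cream_jar: Closed round white cream jar on the table to the left, 60 mm diameter, 50 mm high; origin at the centre of its underside. To be left.
- mirror: Folding makeup mirror with a toggle switch on its light base, fixed, on the right, about 230 mm high, 240 mm wide; origin at the centre of its base's underside. To be left.

How it is judged:
By the outcome, as a careful person would: the job done as asked, in the order asked, and still so for the second after the job is handed in, with the robot touching nothing.
It also fails if it takes over 72 s, if anything falls off the work surface, if the arm or the gripper's body presses on something with over 40 N, if the wrist force passes 120 N, or if a joint passes its speed limit or range.

## Working session

There is one attempt and no reset: what is moved stays moved. The work goes in short steps, Python scripts to look and compute and a shell command to move; the robot and the scene stay as the last step left them, time stands still between calls to the robot, and variables do not carry over. Pictures are saved under pics/ and viewed, and the job is handed in when it is done.

```bash
ls; mkdir -p pics; python3 - <<'E'
from plant import r,capture,get_calibration
import cv2
print(r.get_obs(), r.grip_point_offset)
for n in ["scene","side","wrist"]:
    im=capture(n); cv2.imwrite(f"pics/{n}0.png",im); print(n,get_calibration(n))
E
```

```text
pics
{'time_s': 0.0, 'qpos': array([-2.37638344, 23.94904376, -0.59112076, 92.48671143,  0.26967089,
       63.63949819, -3.03415456]), 'dq': array([-0.06744524,  0.07371166, -0.02323242, -0.05050623, -0.07001105,
       -0.03380974,  0.00861941]), 'joint_efforts': array([ 3.52895018e-03, -8.51262331e+01,  6.40313700e-01, -4.25991547e+01,
       -4.87577857e-02,  1.87510403e-02,  1.73272206e-04]), 'tcp_pos': array([ 6.24599168e-01, -2.28053547e-05,  2.04805586e-01]), 'ee_rot': array([-1.79926312e+02,  5.43668889e-03,  9.00025146e+01]), 'force': array([-0.4829126 ,  0.44140987, -0.67555592]), 'moment': array([-0.05436784, -0.03139837,  0.04869403]), 'width': 0.0941093901639456} 0.0188
scene {'fx': 449.86507618362367, 'fy': 449.86507618362367, 'cx': 266.7335249306875, 'cy': 195.78303828973534, 'rvec': array([ 2.36841035,  0.64074855, -0.26051943]), 'tvec': array([-0.49016774, -0.20220669,  1.68769782])}
side {'fx': 376.10229055207, 'fy': 376.10229055207, 'cx': 260.1476603096166, 'cy': 191.2240407508677, 'rvec': array([ 2.30710516, -0.54355574,  0.23998029]), 'tvec': array([-0.53345721,  0.22701077,  0.82292639])}
wrist {'fx': 298.5515115342166, 'fy': 298.5515115342166, 'cx': 255.606046758138, 'cy': 194.31698210079878, 'hand_eye': array([[-2.46520973e-04, -9.61080035e-01, -2.76269987e-01,
         8.00355799e-02],
       [ 9.99999954e-01, -1.88480298e-04, -2.36639207e-04,
        -3.34788026e-04],
       [ 1.75357768e-04, -2.76270033e-01,  9.61080037e-01,
        -1.78811036e-01],
       [ 0.00000000e+00,  0.00000000e+00,  0.00000000e+00,
         1.00000000e+00]])}
```

View pics/scene0.png

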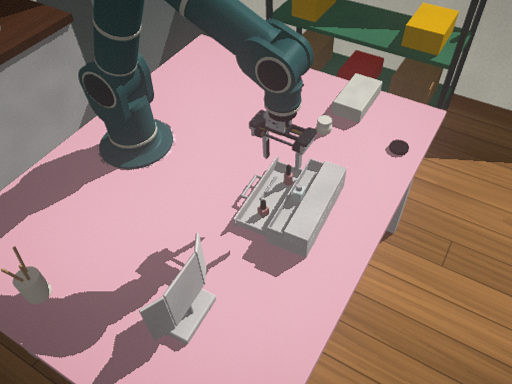

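View pics/side0.png

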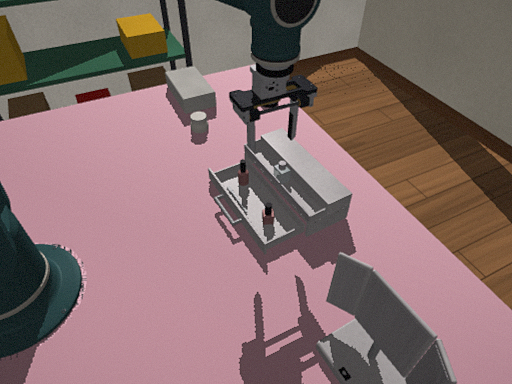

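View pics/wrist0.png

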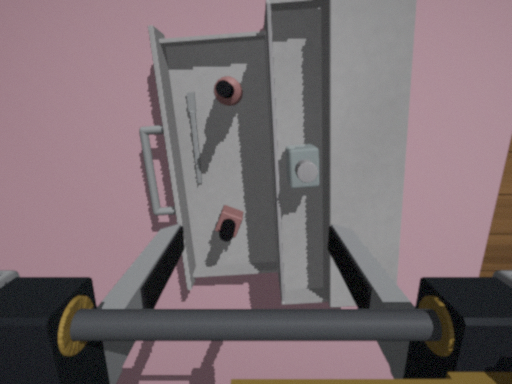

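```bash
cat > h.py <<'E'
from plant import r,capture,get_calibration
import numpy as np,cv2
from scipy.spatial.transform import Rotation as R
def cam(n,o=None):
    c=get_calibration(n);K=np.array([[c['fx'],0,c['cx']],[0,c['fy'],c['cy']],[0,0,1]])
    if n=='wrist':
        T=np.eye(4);T[:3,:3]=R.from_euler('xyz',o['ee_rot'],degrees=True).as_matrix();T[:3,3]=o['tcp_pos'];T=T@c['hand_eye']
    else:
        M=np.eye(4);M[:3,:3]=cv2.Rodrigues(c['rvec'])[0];M[:3,3]=c['tvec'];T=np.linalg.inv(M)
    return K,T
def toplane(n,px,z,o=None):
    K,T=cam(n,o);d=T[:3,:3]@np.linalg.inv(K)@[px[0],px[1],1];p=T[:3,3]
    return p+d*(z-p[2])/d[2]
def proj(n,X,o=None):
    K,T=cam(n,o);c=np.linalg.inv(T)@np.append(X,1);u=K@c[:3];return u[:2]/u[2]
E
python3 - <<'E'
import cv2
im=cv2.imread('pics/wrist0.png');
cv2.imwrite('pics/wz.png',cv2.resize(im[0:310,130:430],None,fx=1.93*1.35,fy=1.93,interpolation=3))
a=im[0:200,140:420];cv2.imwrite('pics/wz1.png',cv2.resize(a,None,fx=2.8,fy=2.8,interpolation=3))
a=im[140:310,140:420];cv2.imwrite('pics/wz2.png',cv2.resize(a,None,fx=2.8,fy=2.8,interpolation=3))
E
```

```text
(no output)
```

View pics/wz1.png

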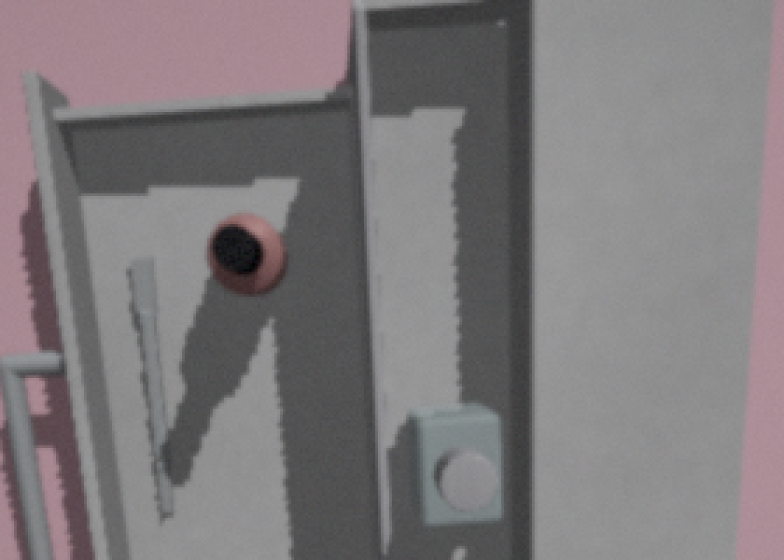

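View pics/wz2.png

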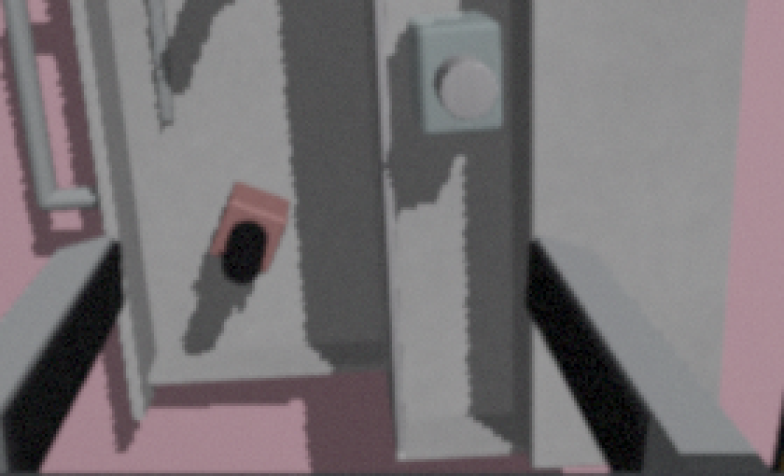

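```bash
python3 - <<'E'
from h import *
o=dict(tcp_pos=np.array([.6246,-.00002,.2048]),ee_rot=np.array([-179.926,.0054,90.0025]))
for k,p,z in [('tallcap',(223.6,87.9),.088),('tallbody',(228.6,91.4),.05),('shortcap',(226.8,234.3),.068),('shortcapbase',(227.9,225),.038),
 ('lipA',(268.8,2.9),.078),('lipB',(279.3,302),.078),('blkA',(329.3,0),.09),('blkB',(329.3,306),.09),('h1',(144.5,132),.033),('h2',(157,211),.033),('scent',(306.8,171.4),.11),('pusherA',(191.5,94),.014),('pusherB',(199,184),.014),
 ('panA',(151,27),.044),('panB',(187,286),.044),('cornerR',(283,303),.078),('blkbackA',(415,0),.09)]:
    print(k,toplane('wrist',p,z,o).round(4))
E
python3 - <<'E'
import cv2
a=cv2.imread('pics/scene0.png')[130:260,220:360];cv2.imwrite('pics/sz1.png',cv2.resize(a,None,fx=4.6,fy=4.6,interpolation=3))
a=cv2.imread('pics/side0.png')[110:260,195:365];cv2.imwrite('pics/dz1.png',cv2.resize(a,None,fx=4,fy=4,interpolation=3))
E
```

```text
tallcap [0.5941 0.0985 0.088 ]
tallbody [0.5954 0.0974 0.05  ]
shortcap [ 0.591  -0.0583  0.068 ]
shortcapbase [ 0.5896 -0.059   0.038 ]
lipA [0.6359 0.1713 0.078 ]
lipB [ 0.6522 -0.141   0.078 ]
blkA [0.6876 0.1698 0.09  ]
blkB [ 0.7085 -0.1376  0.09  ]
h1 [0.4958 0.054  0.033 ]
h2 [ 0.5014 -0.0424  0.033 ]
scent [0.6718 0.0236 0.11  ]
pusherA [0.5486 0.0964 0.014 ]
pusherB [ 0.5517 -0.0126  0.014 ]
panA [0.5173 0.1599 0.044 ]
panB [ 0.5348 -0.1415  0.044 ]
cornerR [ 0.6566 -0.1424  0.078 ]
blkbackA [0.7614 0.1698 0.09  ]
```

View pics/sz1.png

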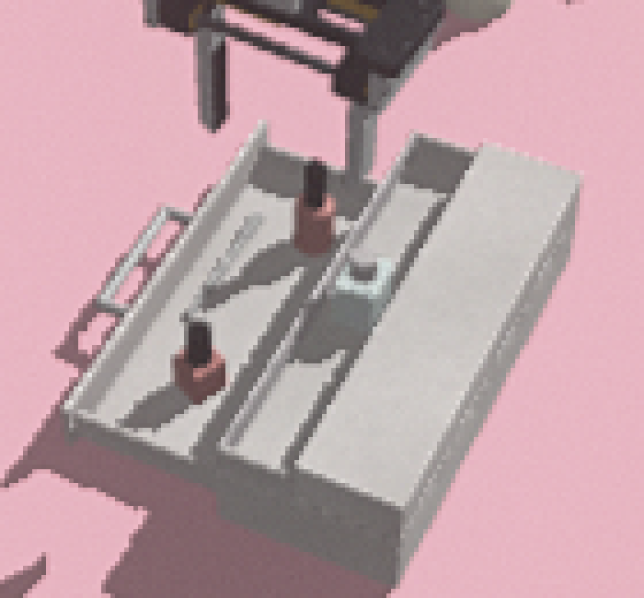

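View pics/dz1.png

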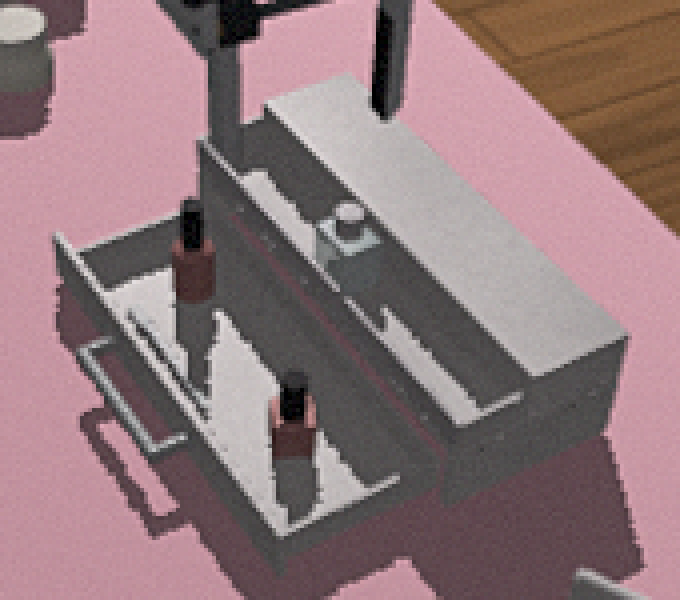

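```bash
python3 -m crank '[-0.067,0.218,-0.1,0,0,-0.107,0,-0.067,0.218,-0.1,0,0,-0.107,0,-0.067,0.218,-0.1,0,0,-0.107,0,-0.067,0.218,-0.1,0,0,-0.107,0,-0.067,0.218,-0.1,0,0,-0.107,0,-0.067,0.218,-0.1,0,0,-0.107,0,-0.067,0.218,-0.1,0,0,-0.107,0,-0.067,0.218,-0.1,0,0,-0.107,0,-0.067,0.218,-0.1,0,0,-0.107,0]' 15
```

```text
time_s: 1.27
tcp_pos: [0.5925, 0.0997, 0.1567]
ee_rot: [-179.9, 0.2, 0.5]
force: [-0.2, 0.1, -0.6]
width: 0.0469
```

```bash
python3 -m crank '[0.04,-0.03,0,0,0,0.032,0]'; python3 - <<'E'
from h import *
o=r.get_obs();im=capture('wrist');cv2.imwrite('pics/w1.png',cv2.resize(im,(768,576)))
print(o['tcp_pos'],o['ee_rot'],toplane('wrist',(256,194),.088,o))
E
```

```text
time_s: 1.4
tcp_pos: [0.5938, 0.0996, 0.156]
ee_rot: [-179.9, 0.2, 3.3]
force: [0.1, -0.5, 0.2]
width: 0.0471
[0.59375572 0.09956181 0.1560492 ] [-179.86924837    0.2449083     3.28388853] [0.60298267 0.09943064 0.088     ]
```

View pics/w1.png

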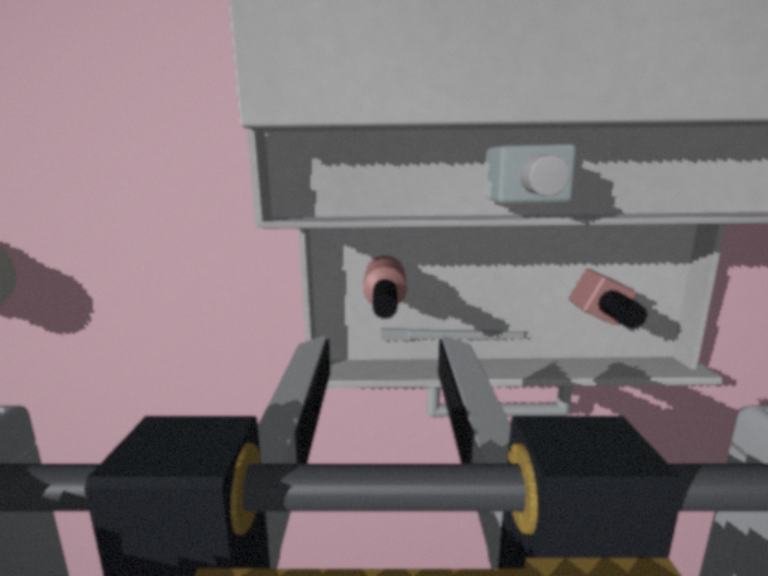

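```bash
python3 - <<'E'
from h import *
o=r.get_obs()
s=lambda x,y:(x/1.5,y/1.5)
for k,p,z in [('tallcap',s(385,307),.088),('capbase',s(385,286),.052),('bodybase-ish',s(385,281),.04),('shortcap',s(631,312),.068),('shortbase',s(608,300),.038),('scent',s(548,174),.11),('lipback',s(264,219),.078),('lipback2',s(764,215),.078),('blk',s(250,125),.09),('blk2',s(764,120),.09),('trL',s(303,228),.03),('ledgeLin',s(262,130),.078)]:
    print(k,toplane('wrist',p,z,o).round(4))
E
```

```text
tallcap [0.5938 0.0974 0.088 ]
capbase [0.5965 0.0975 0.052 ]
bodybase-ish [0.5967 0.0975 0.04  ]
shortcap [ 0.5936 -0.0575  0.068 ]
shortbase [ 0.5921 -0.0578  0.038 ]
scent [0.6737 0.0232 0.11  ]
lipback [0.6389 0.1694 0.078 ]
lipback2 [ 0.6588 -0.1143  0.078 ]
blk [0.6883 0.1729 0.09  ]
blk2 [ 0.707  -0.0898  0.09  ]
trL [0.6278 0.1554 0.03  ]
ledgeLin [0.6869 0.1699 0.078 ]
```

```bash
python3 -m crank '[0.025,-0.042,-0.3,0,0,0,0,0,0,-0.6,0,0,0,0,0,0,-0.6,0,0,0,0,0,0,-0.4,0,0,0,0,0,0,0,0,0,0,0]'
```

```text
time_s: 2.08
tcp_pos: [0.5942, 0.0948, 0.0546]
ee_rot: [-179.9, 0.3, 3.3]
force: [0.5, 0.3, 0.8]
width: 0.047
```

```bash
python3 -m crank '[0.02,0.054,0.03,0,0,0,0,0,0,0,0,0,0,1,0,0,0,0,0,0,1,0,0,0,0,0,0,1]' 15; python3 - <<'E'
from h import *
for n in ('side','wrist'):
    im=capture(n);cv2.imwrite(f'pics/{n}2.png',cv2.resize(im[110:260,195:365] if n=='side' else im,(680,600) if n=='side' else (768,576)))
E
```

```text
time_s: 2.58
tcp_pos: [0.5964, 0.0976, 0.0583]
ee_rot: [-179.9, 0.2, 3.3]
force: [-0.2, -0.7, 0.5]
width: 0.0205
```

View pics/side2.png

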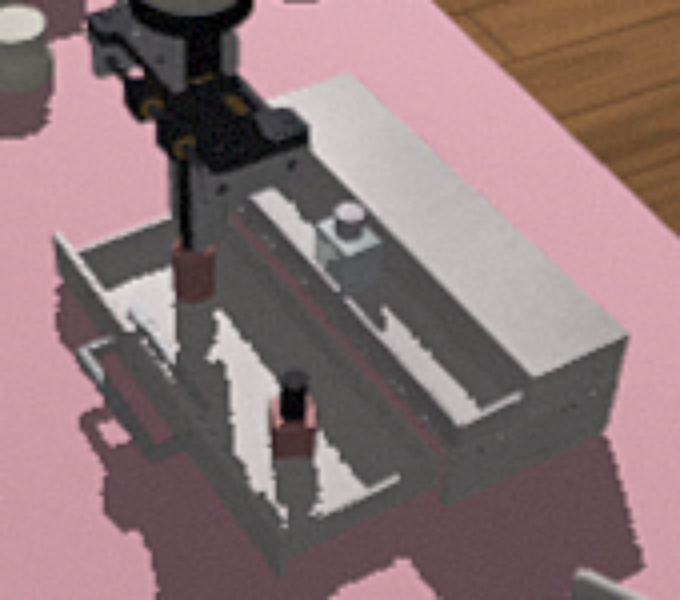

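```bash
python3 -m crank '[0,0,0,0,0,0,1,0,0,0,0,0,0,1]'; python3 -m crank '[0,0,0.2,0,0,0,1,0,0,0.2,0,0,0,1]'
```

```text
time_s: 2.92
tcp_pos: [0.5962, 0.0976, 0.058]
ee_rot: [-179.9, 0.2, 3.3]
force: [-0.3, 0.2, -0.7]
width: 0.0151
time_s: 3.18
tcp_pos: [0.5959, 0.0974, 0.0787]
ee_rot: [-179.9, 0.3, 3.3]
force: [0.9, 0.3, 0.2]
width: 0.015
```

```bash
python3 -m crank '[0,0,0.5,0,0,0,1,0,0,0.5,0,0,0,1,0,0,0.5,0,0,0,1,0,0,0,0,0,0,1]'; python3 - <<'E'
from h import *
for n in ('side','wrist'):
    im=capture(n);cv2.imwrite(f'pics/{n}3.png',cv2.resize(im[110:260,195:365] if n=='side' else im,(680,600) if n=='side' else (768,576)))
print(r.get_obs()['tcp_pos'])
E
```

```text
time_s: 3.68
tcp_pos: [0.5965, 0.0974, 0.1596]
ee_rot: [-179.9, 0.1, 3.2]
force: [-0.4, -0.5, -1.8]
width: 0.0151
[0.59536652 0.09732845 0.15735909]
```

View pics/side3.png

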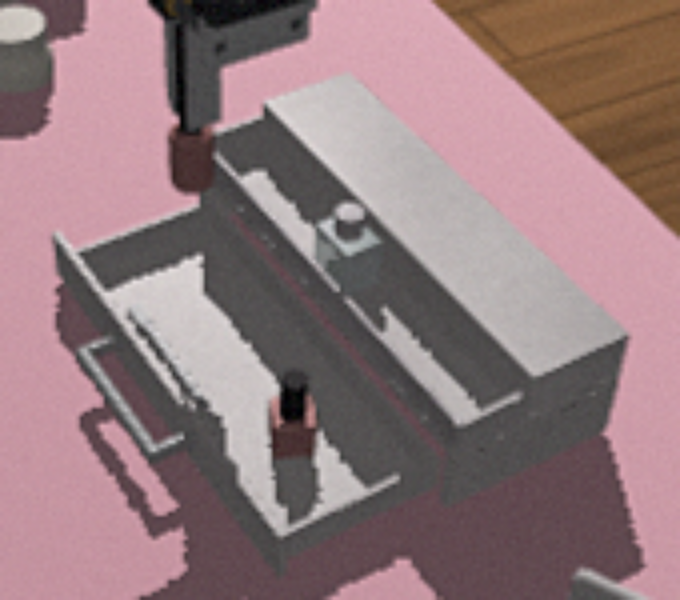

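View pics/wrist3.png

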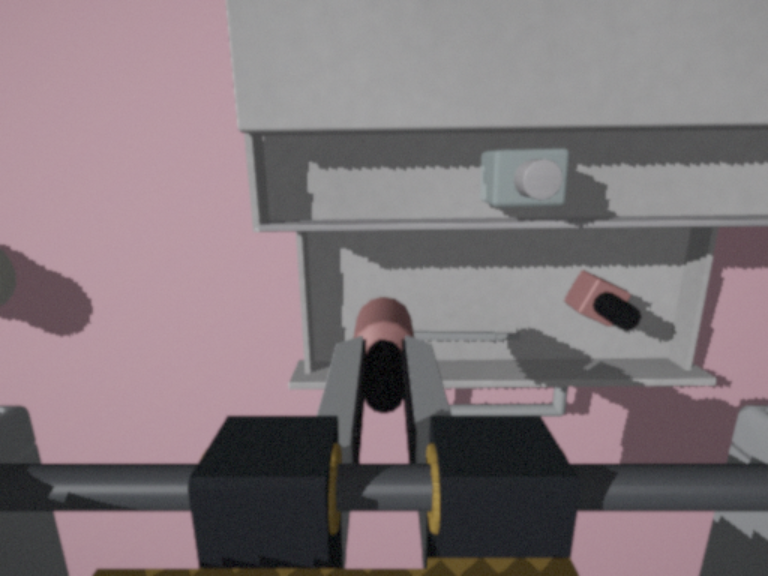

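```bash
python3 -m crank '[0.4,0.05,0,0,0,0,1,0.5,0.05,0,0,0,0,1,0.4,0.05,0,0,0,0,1,0.15,0,0,0,0,0,1,0,0,0,0,0,0,1]'
```

```text
time_s: 4.4
tcp_pos: [0.6669, 0.1046, 0.1523]
ee_rot: [-180.0, 0.7, 3.3]
force: [-0.5, 0.3, -0.4]
width: 0.0152
```

```bash
python3 -m crank '[0.05,0,-0.3,0,-0.008,0,1,0,0,-0.35,0,0,0,1,0,0,-0.15,0,0,0,1,0,0,0,0,0,0,1]'; python3 - <<'E'
from h import *
for n in ('side','wrist'):
    im=capture(n);cv2.imwrite(f'pics/{n}4.png',cv2.resize(im[110:260,195:365] if n=='side' else im,(680,600) if n=='side' else (768,576)))
print(r.get_obs()['tcp_pos'])
E
```

```text
time_s: 4.9
tcp_pos: [0.6673, 0.1043, 0.1102]
ee_rot: [180.0, 0.1, 3.3]
force: [0.5, 0.9, -1.0]
width: 0.0153
[0.66778263 0.10440472 0.11097815]
```

View pics/side4.png

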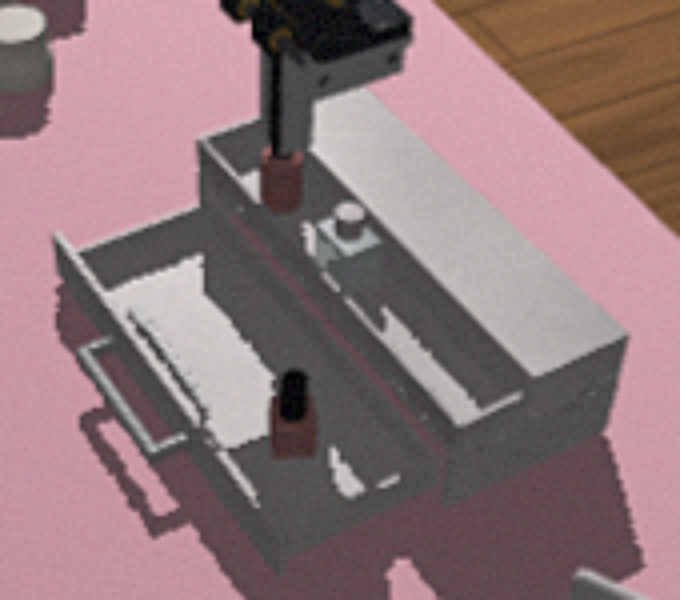

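View pics/wrist4.png

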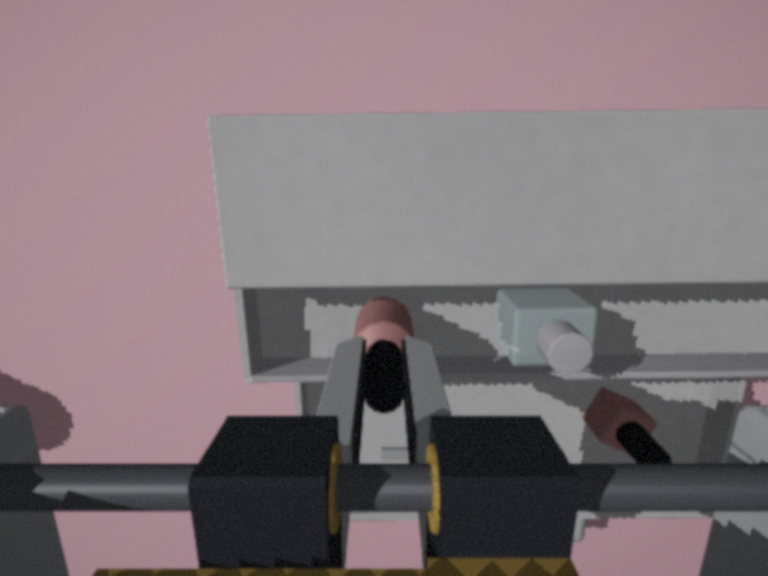

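```bash
python3 -m crank '[0,0,-0.1,0,0,0,1,0,0,0,0,0,0,1]';python3 -m crank '[0.01,0,-0.04,0,0,0,1]'
```

```text
time_s: 5.25
tcp_pos: [0.6682, 0.1045, 0.1064]
ee_rot: [-180.0, -0.1, 3.3]
force: [-0.1, -0.0, -0.5]
width: 0.0149
time_s: 5.38
tcp_pos: [0.6689, 0.1045, 0.1047]
ee_rot: [-180.0, -0.1, 3.3]
force: [-0.3, 0.2, -0.1]
width: 0.0153
```

```bash
python3 -m crank '[0,0,-0.03,0,0,0,1]';python3 -m crank '[0,0,-0.02,0,0,0,1]'
```

```text
time_s: 5.5
tcp_pos: [0.6695, 0.1046, 0.1039]
ee_rot: [-180.0, -0.2, 3.3]
force: [-2.3, -0.4, 12.1]
width: 0.0148
time_s: 5.62
tcp_pos: [0.6699, 0.1046, 0.1038]
ee_rot: [-179.9, -0.2, 3.3]
force: [-3.1, -0.8, 12.6]
width: 0.0151
```

```bash
python3 -m crank '[-0.01,0,0.008,0,0,0,1]';python3 -m crank '[0,0,0,0,0,0,0.3,0,0,0,0,0,0,0.1,0,0,0,0,0,0,0.1]'
```

```text
time_s: 5.75
tcp_pos: [0.6695, 0.1046, 0.1044]
ee_rot: [-179.9, -0.2, 3.3]
force: [-0.2, -0.1, -1.4]
width: 0.0151
time_s: 6.12
tcp_pos: [0.6695, 0.1046, 0.1043]
ee_rot: [-179.9, -0.2, 3.3]
force: [0.1, 0.5, -0.2]
width: 0.0408
```

```bash
python3 -m crank '[0,0,0.3,0,0,0,0.1,0,0,0.6,0,0,0,0,0,0,0.4,0,0,0,0,-0.3,-0.6,0,0,0,0,0,-0.5,-0.9,0,0,0,0,0,-0.5,-0.9,0,0,0,0,0,-0.2,-0.7,0,0,0,0,0,0,0,0,0,0,0,0]'; python3 - <<'E'
from h import *
o=r.get_obs()
for n in ('side','wrist'):
    im=capture(n);cv2.imwrite(f'pics/{n}5.png',cv2.resize(im[110:260,195:365] if n=='side' else im,(680,600) if n=='side' else (768,576)))
print(r.get_obs()['tcp_pos'])
E
```

```text
time_s: 7.12
tcp_pos: [0.5932, -0.0545, 0.1794]
ee_rot: [-179.9, -0.6, 3.3]
force: [0.7, 0.0, -0.1]
width: 0.047
[ 0.59399383 -0.0513662   0.17898195]
```

View pics/side5.png

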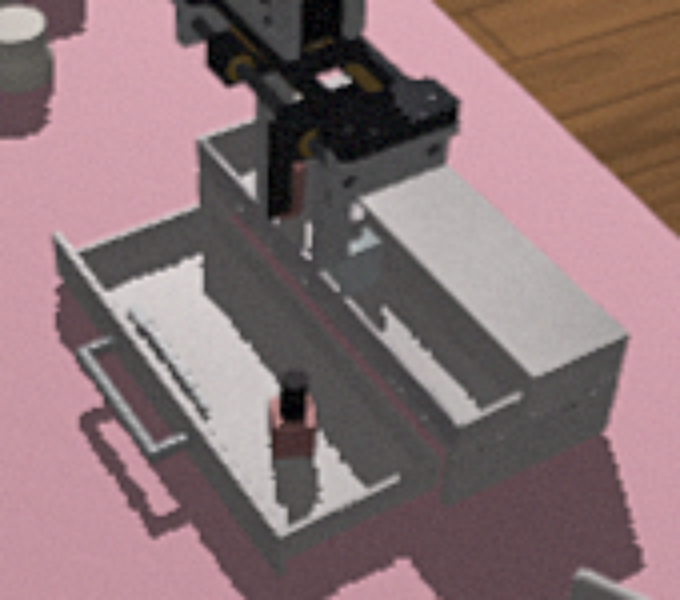

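View pics/wrist5.png

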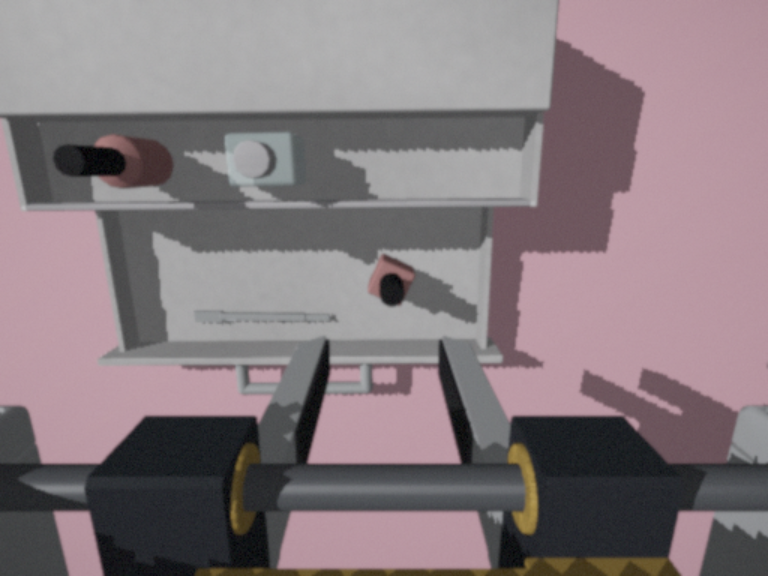

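```bash
python3 - <<'E'
from h import *
o=r.get_obs();print(o['tcp_pos'],o['ee_rot'])
s=lambda x,y:(x/1.5,y/1.5)
for k,p,z in [('shortcap',s(392,292),.068),('base',s(392,282),.038),('tallcap',s(72,160),.134),('tallbase',s(116,160),.098),('lip',s(330,205),.078),('blk',s(330,112),.09)]:
    print(k,toplane('wrist',p,z,o).round(4))
E
```

```text
[ 0.59399383 -0.0513662   0.17898195] [-179.87436039   -0.61346287    3.49152289]
shortcap [ 0.5921 -0.0576  0.068 ]
base [ 0.5915 -0.0581  0.038 ]
tallcap [0.6666 0.103  0.134 ]
tallbase [0.6673 0.1025 0.098 ]
lip [ 0.6481 -0.0153  0.078 ]
blk [ 0.7004 -0.0152  0.09  ]
```

```bash
python3 -m crank '[-0.04,-0.13,-0.3,0,0.007,0,0,0,0,-0.7,0,0,0,0,0,0,-0.7,0,0,0,0,0,0,-0.6,0,0,0,0,0,0,-0.2,0,0,0,0,0,0,0,0,0,0,0]'
```

```text
time_s: 7.98
tcp_pos: [0.592, -0.0539, 0.0469]
ee_rot: [-179.8, 0.2, 3.9]
force: [0.4, -0.2, -0.3]
width: 0.0473
```

```bash
python3 -m crank '[0,-0.08,-0.07,0,0,0,0,0,0,0,0,0,0,0]'
```

```text
time_s: 8.22
tcp_pos: [0.5929, -0.0582, 0.0447]
ee_rot: [-179.8, 0.1, 3.9]
force: [0.2, -0.3, -0.2]
width: 0.0473
```

```bash
python3 -m crank '[-0.01,0,-0.05,0,0,-0.005,0.2,0,0,0,0,0,0,1,0,0,0,0,0,0,1,0,0,0,0,0,0,1,0,0,0,0,0,0,1,0,0,0,0,0,0,1]' 15; python3 -m crank '[0,0,0.2,0,0,0,1,0,0,0.2,0,0,0,1]'
```

```text
time_s: 8.98
tcp_pos: [0.5931, -0.0581, 0.0434]
ee_rot: [-179.8, 0.0, 3.4]
force: [0.1, -0.4, -0.7]
width: 0.0172
time_s: 9.22
tcp_pos: [0.5928, -0.0581, 0.0641]
ee_rot: [-179.8, 0.1, 3.4]
force: [-0.5, 0.7, -0.6]
width: 0.0172
```

```bash
python3 -m crank '[0,0,0.5,0,0,0,1,0,0,0.5,0,0,0,1,0,0,0.5,0,0,0,1,0,0,0,0,0,0,1,0.4,-0.04,0,0,0,0,1,0.5,-0.04,0,0,0,0,1,0.5,-0.04,0,0,0,0,1,0.25,0,0,0,0,0,1,0,0,0,0,0,0,1]'; python3 - <<'E'
from h import *
for n in ('side','wrist'):
    im=capture(n);cv2.imwrite(f'pics/{n}6.png',cv2.resize(im[110:260,195:365] if n=='side' else im,(680,600) if n=='side' else (768,576)))
o=r.get_obs();print(o['tcp_pos'],o['ee_rot'])
E
```

```text
time_s: 10.35
tcp_pos: [0.6764, -0.064, 0.143]
ee_rot: [-179.7, 0.1, 3.4]
force: [1.1, 0.0, 0.1]
width: 0.0172
[ 0.67573799 -0.06402328  0.14336722] [-1.79737756e+02  5.11634862e-02  3.43372421e+00]
```

View pics/side6.png

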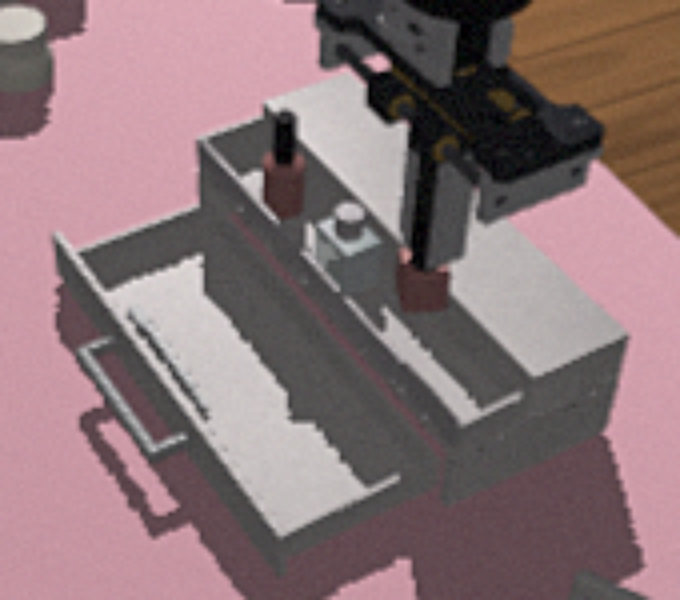

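View pics/wrist6.png

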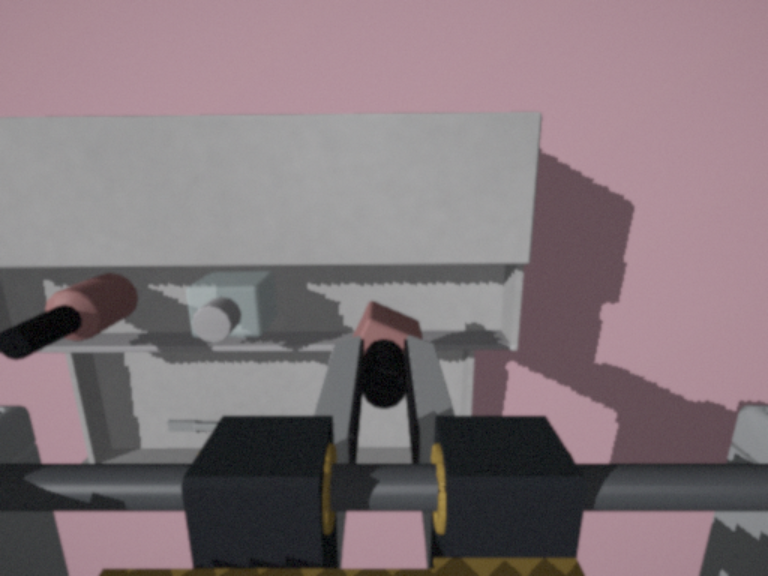

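```bash
python3 -m crank '[0.05,0,-0.25,0,0,0,1,0,0,-0.4,0,0,0,1,0,0,-0.28,0,0,0,1,0,0,0,0,0,0,1,0,0,0,0,0,0,1]'
```

```text
time_s: 11.08
tcp_pos: [0.6765, -0.0639, 0.0928]
ee_rot: [-179.7, 0.2, 3.4]
force: [0.8, -0.2, -0.9]
width: 0.0171
```

```bash
python3 -m crank '[0.03,0,-0.03,0,0,0,1]';python3 -m crank '[0,0,-0.03,0,0,0,1]'
```

```text
time_s: 11.2
tcp_pos: [0.6783, -0.0639, 0.0918]
ee_rot: [-179.7, 0.1, 3.4]
force: [0.6, -0.5, -0.7]
width: 0.0169
time_s: 11.32
tcp_pos: [0.6786, -0.0639, 0.0906]
ee_rot: [-179.7, 0.1, 3.4]
force: [-0.1, 0.6, -0.1]
width: 0.0172
```

```bash
python3 - <<'E'
from h import *
im=capture('wrist');cv2.imwrite('pics/w7.png',cv2.resize(im,(768,576)))
o=r.get_obs();print(o['tcp_pos'],o['force'])
E
```

```text
[ 0.67850214 -0.06392866  0.09040045] [ 0.09007458  1.33554904 -0.73908377]
```

View pics/w7.png

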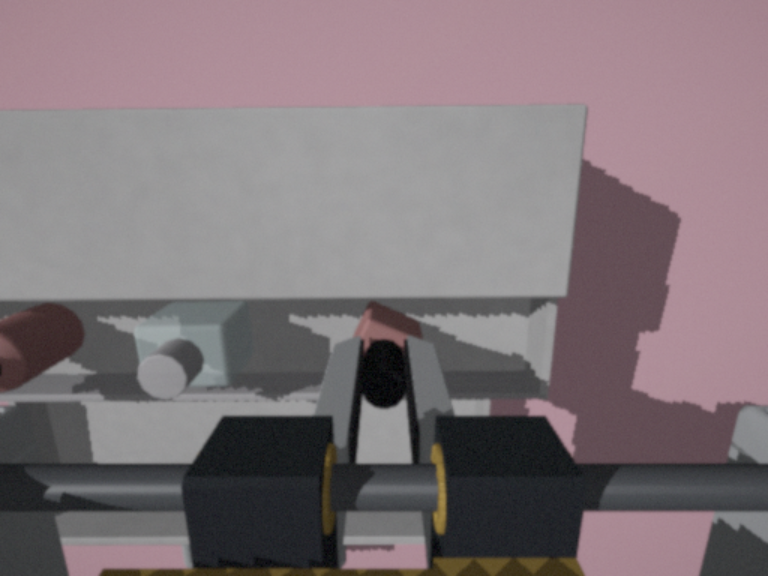

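```bash
python3 -m crank '[0,0,-0.02,0,0,0,1]';python3 -m crank '[0,0,-0.015,0,0,0,1]'
```

```text
time_s: 11.5
tcp_pos: [0.6786, -0.0639, 0.0895]
ee_rot: [-179.7, 0.1, 3.4]
force: [0.3, -0.3, -0.1]
width: 0.0169
time_s: 11.62
tcp_pos: [0.6789, -0.0639, 0.0893]
ee_rot: [-179.7, 0.0, 3.4]
force: [-3.0, 1.2, 10.8]
width: 0.0171
```

Contact. Ease off slightly, then release and rise.

```bash
python3 -m crank '[-0.005,0,0.006,0,0,0,1]';python3 -m crank '[0,0,0,0,0,0,0.3,0,0,0,0,0,0,0.1,0,0,0,0,0,0,0.1]'; python3 -m crank '[0,0,0.3,0,0,0,0.1,0,0,0.6,0,0,0,0.1,0,0,0.6,0,0,0,0.1,0,0,0.4,0,0,0,0.1,0,0,0,0,0,0,0.1]'; python3 - <<'E'
from h import *
for n in ('side','wrist'):
    im=capture(n);cv2.imwrite(f'pics/{n}8.png',cv2.resize(im[110:260,195:365] if n=='side' else im,(680,600) if n=='side' else (768,576)))
o=r.get_obs();print(o['tcp_pos'],o['ee_rot'])
E
```

```text
time_s: 11.75
tcp_pos: [0.6787, -0.0638, 0.0898]
ee_rot: [-179.7, 0.0, 3.4]
force: [0.7, 0.2, -1.4]
width: 0.017
time_s: 12.12
tcp_pos: [0.6787, -0.0639, 0.0897]
ee_rot: [-179.7, 0.0, 3.4]
force: [-0.1, -0.2, 0.4]
width: 0.0411
time_s: 12.75
tcp_pos: [0.6788, -0.0642, 0.1918]
ee_rot: [-179.7, -0.1, 3.4]
force: [-0.6, -0.2, -0.4]
width: 0.0424
[ 0.67802353 -0.06404029  0.18961645] [-1.79727974e+02  4.53310716e-02  3.40963228e+00]
```

View pics/side8.png

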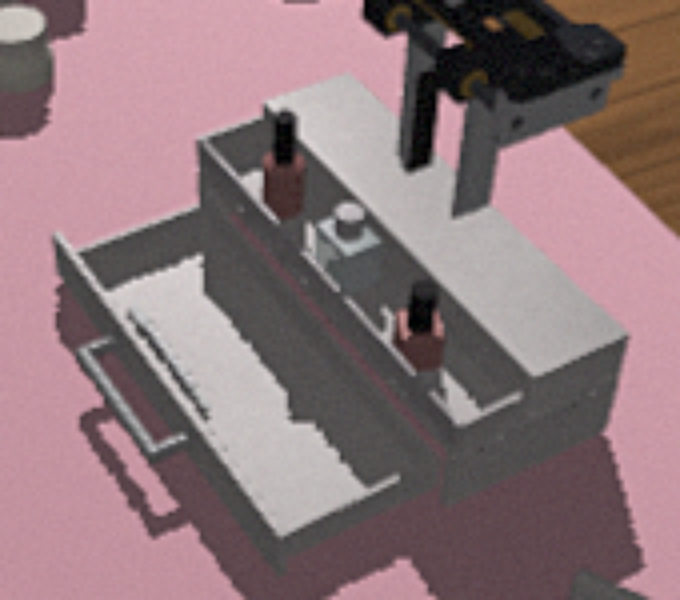

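View pics/wrist8.png

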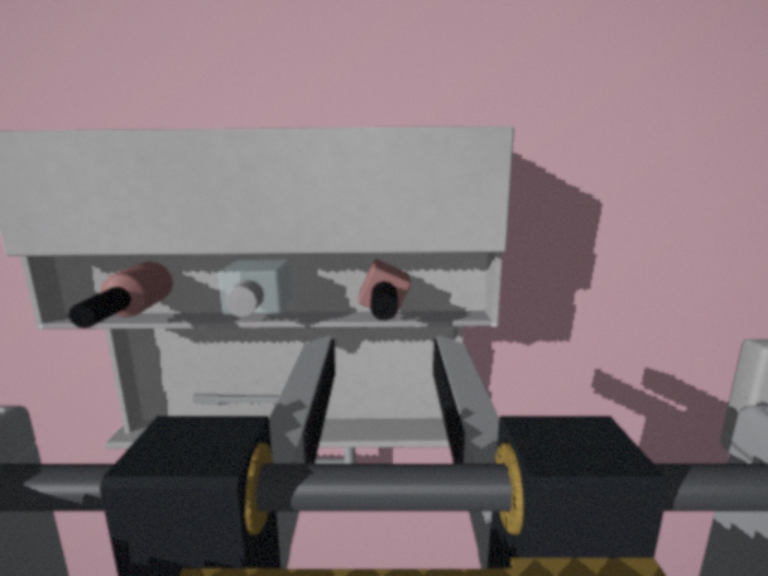

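```bash
python3 -m crank '[-0.4,0.1,0,0,0,0,1,-0.75,0.22,0,0,0,0,1,-0.75,0.25,0,0,0,0,1,-0.75,0.25,0,0,0,0,1,-0.75,0.25,0,0,0,0,1,-0.75,0.2,0,0,0,0,1,-0.3,0,0,0,0,0,1,0,0,0,0,0,0,1,0,0,0,0,0,0,1]'; python3 - <<'E'
from h import *
o=r.get_obs()
for n in ('side','wrist'):
    im=capture(n);cv2.imwrite(f'pics/{n}9.png',cv2.resize(im[110:260,195:365] if n=='side' else im,(680,600) if n=='side' else (768,576)))
print(o['tcp_pos'],o['ee_rot'])
E
```

```text
time_s: 13.98
tcp_pos: [0.4459, 0.0007, 0.1821]
ee_rot: [-179.8, 0.6, 3.4]
force: [1.0, 0.0, -0.1]
width: 0.0001
[0.44588144 0.00070659 0.18213254] [-179.77392093    0.6359063     3.43603267]
```

View pics/wrist9.png

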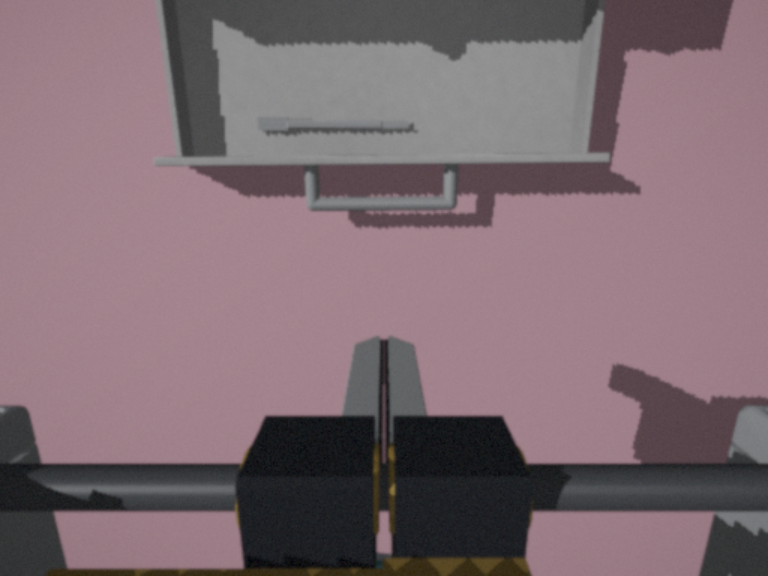

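View pics/side9.png

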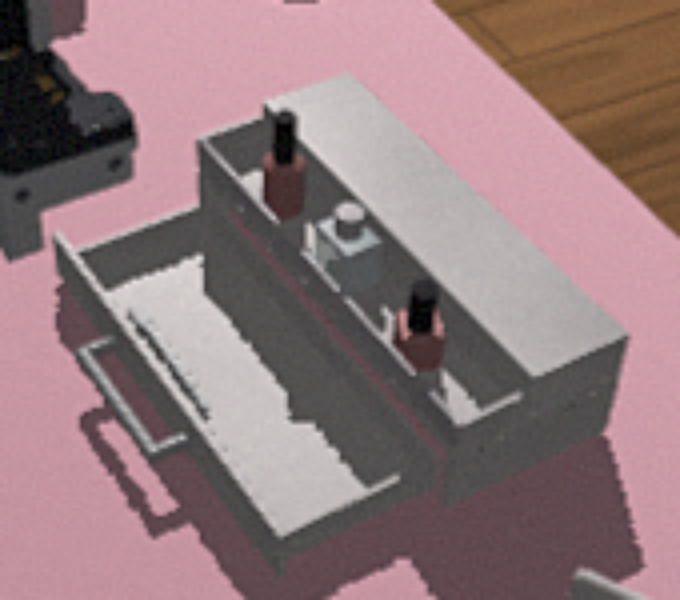

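```bash
python3 - <<'E'
from h import *
o=r.get_obs();print(toplane('wrist',(381/1.5,203/1.5),.03,o),o['tcp_pos'])
E
python3 -m crank '[0,0.04,-0.4,0,-0.007,0,1,0,0,-0.8,0,0,0,1,0,0,-0.8,0,0,0,1,0,0,-0.8,0,0,0,1,0,0,-0.35,0,0,0,1,0,0,0,0,0,0,1]'
```

```text
[0.49603272 0.00540873 0.03      ] [0.44581881 0.00064647 0.1820482 ]
time_s: 14.82
tcp_pos: [0.4497, 0.0012, 0.0191]
ee_rot: [-179.9, -0.1, 3.3]
force: [0.4, 0.6, -0.0]
width: 0.0003
```

```bash
python3 -m crank '[0.25,0.015,0,0,0,0,1,0.2,0.012,0,0,0,0,1,0.1,0.006,0,0,0,0,1,0.1,0.006,0,0,0,0,1,0.1,0.006,0,0,0,0,1]'; python3 -m crank '[0.15,0.009,0,0,0,0,1,0.15,0.009,0,0,0,0,1]'
```

```text
time_s: 15.45
tcp_pos: [0.4915, 0.0037, 0.0213]
ee_rot: [-179.9, -0.2, 3.3]
force: [-1.9, -0.1, -1.3]
width: 0.0002
time_s: 15.7
tcp_pos: [0.5069, 0.0047, 0.0213]
ee_rot: [-179.9, -0.2, 3.3]
force: [-1.9, -0.4, -0.9]
width: 0.0002
```

```bash
python3 -m crank '[0.2,0.012,0,0,0,0,1,0.2,0.012,0,0,0,0,1,0.2,0.012,0,0,0,0,1,0.2,0.012,0,0,0,0,1,0.2,0.012,0,0,0,0,1,0.2,0.012,0,0,0,0,1]';  python3 - <<'E'
from h import *
o=r.get_obs()
for n in ('side','wrist'):
    im=capture(n);cv2.imwrite(f'pics/{n}10.png',cv2.resize(im[110:260,195:365] if n=='side' else im,(680,600) if n=='side' else (768,576)))
E
```

```text
time_s: 16.45
tcp_pos: [0.5714, 0.0091, 0.0213]
ee_rot: [-179.9, -0.2, 3.3]
force: [-1.4, 0.7, 0.4]
width: 0.0007
```

View pics/wrist10.png

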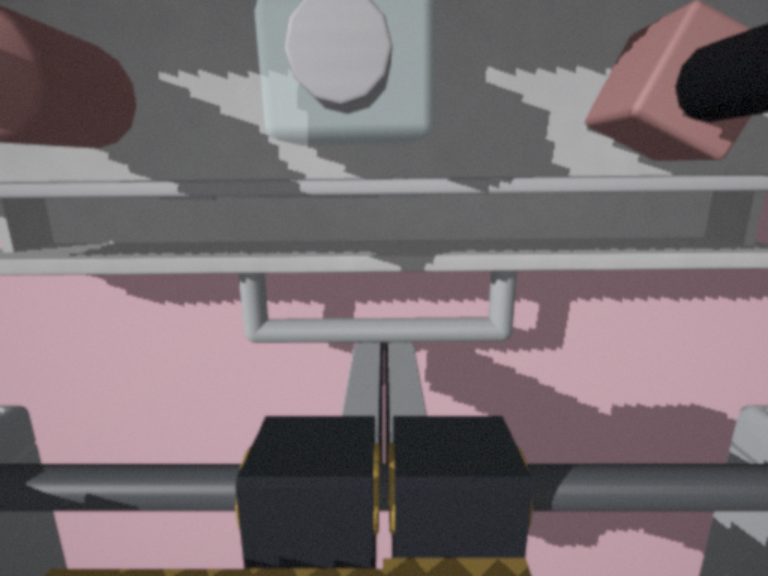

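View pics/side10.png

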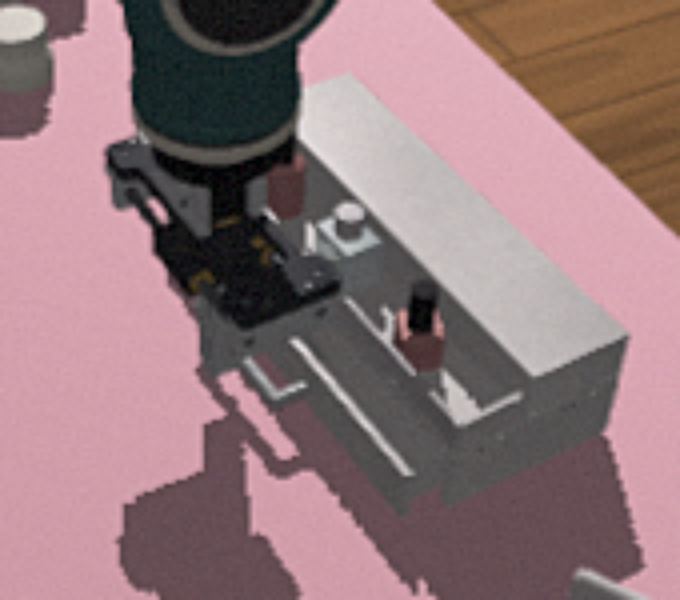

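```bash
python3 -m crank '[0.15,0.009,0,0,0,0,1,0.15,0.009,0,0,0,0,1,0.1,0.006,0,0,0,0,1]'; python3 -m crank '[0.08,0.005,0,0,0,0,1,0.06,0.004,0,0,0,0,1]'
```

```text
time_s: 16.92
tcp_pos: [0.5925, 0.0101, 0.0212]
ee_rot: [-179.9, -0.2, 3.3]
force: [-1.1, 0.1, 0.3]
width: 0.0007
time_s: 17.18
tcp_pos: [0.6001, 0.0106, 0.0212]
ee_rot: [-179.9, -0.2, 3.3]
force: [-1.2, 0.8, 0.2]
width: 0.0005
```

```bash
python3 -m crank '[0.04,0.002,0,0,0,0,1,0.03,0.002,0,0,0,0,1]'; python3 - <<'E'
from h import *
o=r.get_obs()
for n in ('side','wrist'):
    im=capture(n);cv2.imwrite(f'pics/{n}11.png',cv2.resize(im[110:260,195:365] if n=='side' else im,(680,600) if n=='side' else (768,576)))
E
```

```text
time_s: 17.42
tcp_pos: [0.6026, 0.0107, 0.021]
ee_rot: [-179.9, -0.1, 3.3]
force: [-14.9, 0.6, 12.4]
width: 0.0006
```

View pics/wrist11.png

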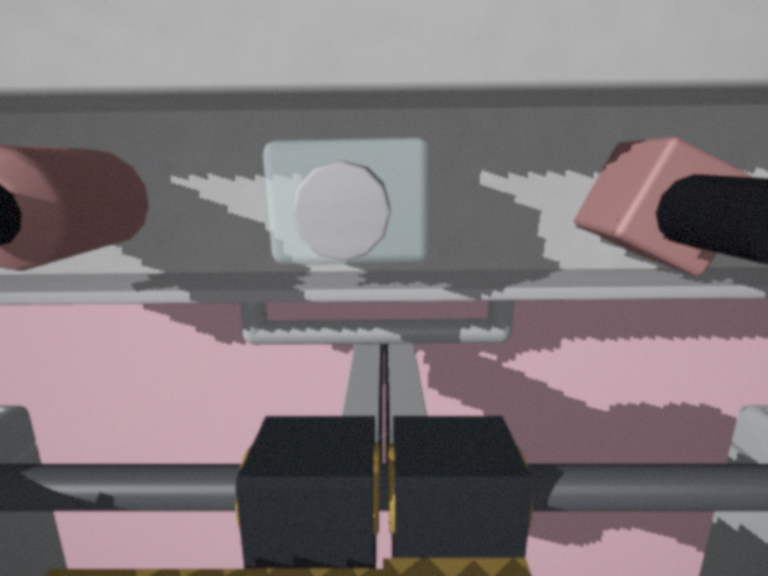

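View pics/side11.png

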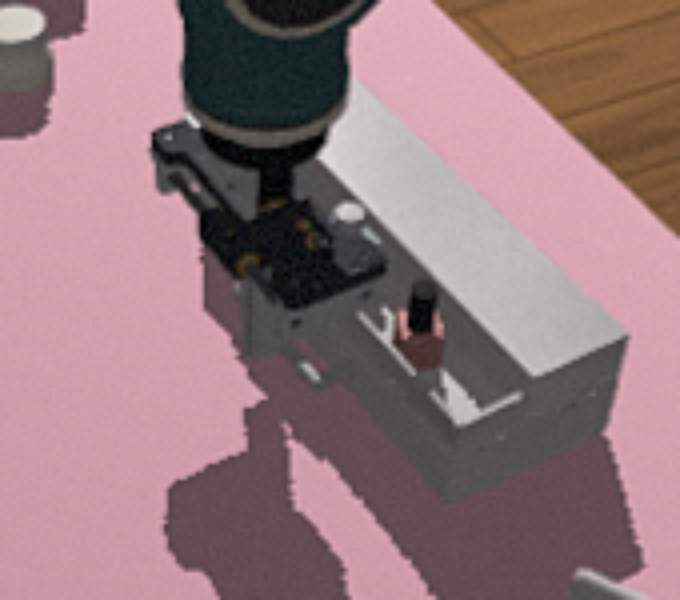

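```bash
python3 -m crank '[0.03,0.002,0,0,0,0,1]'; python3 -m crank '[-0.1,-0.006,0,0,0,0,1,-0.3,-0.02,0,0,0,0,1,-0.4,-0.02,0,0,0,0,1,-0.4,-0.02,0,0,0,0,1,0,0,0.3,0,0,0,1,0,0,0.8,0,0,0,1,0,0,0.8,0,0,0,1,-0.3,0,0.8,0,0,0,1,-0.3,0,0.4,0,0,0,1,0,0,0,0,0,0,1,0,0,0,0,0,0,1]'; python3 - <<'E'
from h import *
o=r.get_obs()
print(o['tcp_pos'],o['ee_rot'])
for n in ('side','wrist','scene'):
    im=capture(n);cv2.imwrite(f'pics/{n}12.png',cv2.resize(im[110:260,195:365],(680,600)) if n=='side' else cv2.resize(im,(768,576)))
E
```

```text
time_s: 17.65
tcp_pos: [0.6025, 0.0107, 0.0209]
ee_rot: [-179.9, 0.1, 3.3]
force: [-12.4, 0.6, 9.4]
width: 0.0004
time_s: 19.02
tcp_pos: [0.516, 0.0061, 0.1872]
ee_rot: [-179.9, -0.6, 3.2]
force: [-0.2, -0.3, 0.1]
width: 0.0003
[0.51596483 0.00612592 0.18724575] [-179.93290517   -0.62059014    3.23057065]
```

View pics/wrist12.png

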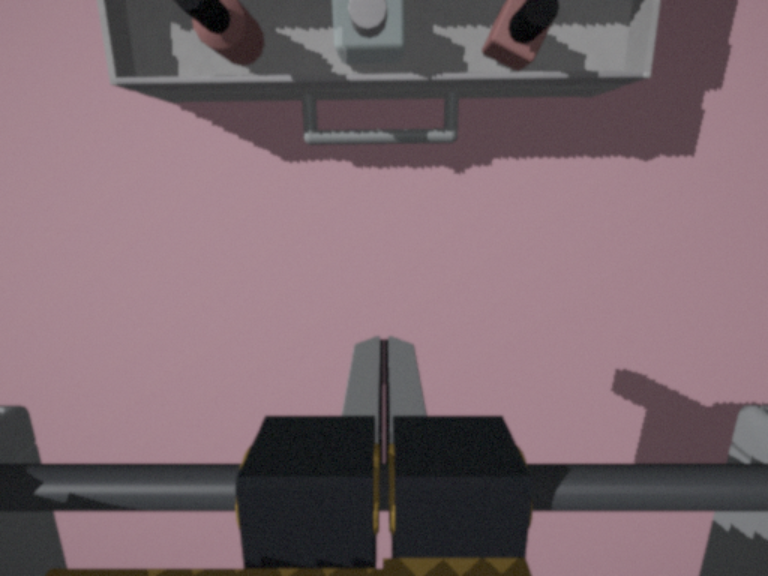

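View pics/side12.png

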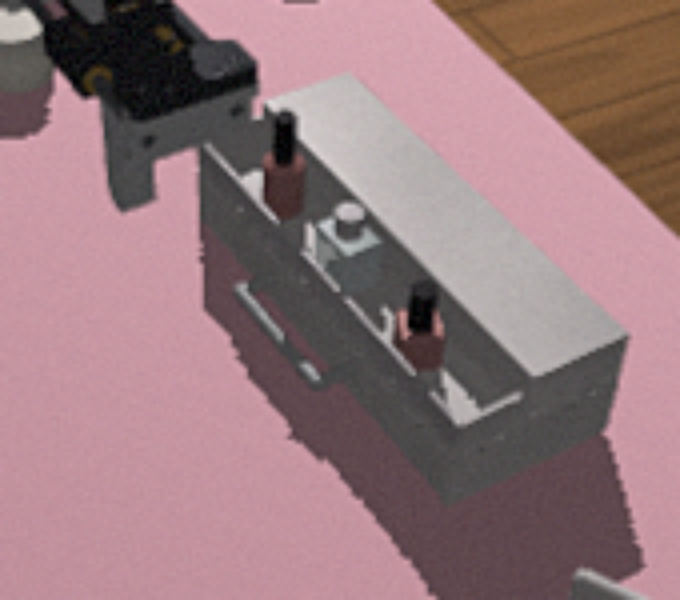

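View pics/scene12.png

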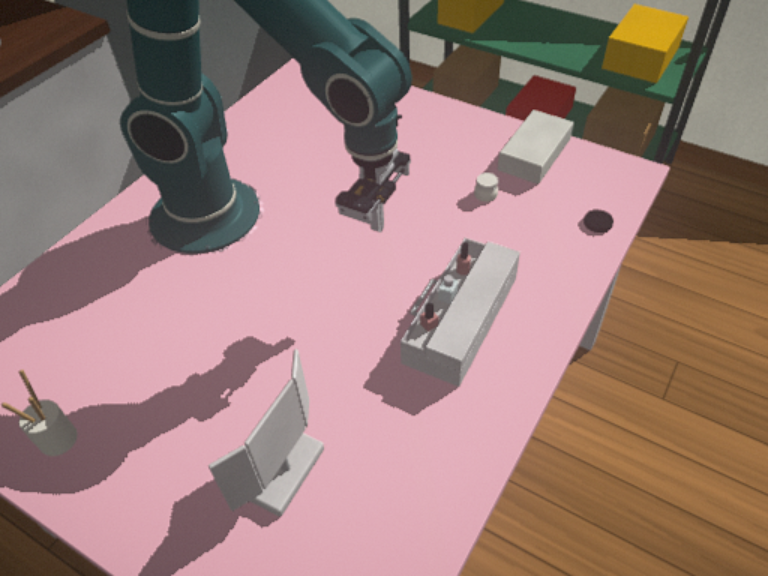

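```bash
python3 - <<'E'
from h import *
o=r.get_obs()
im=capture('wrist');cv2.imwrite('pics/w13.png',cv2.resize(im[20:120,180:330],(795,530),interpolation=3))
s=lambda x,y:(x/1.5,y/1.5)
h=toplane('wrist',s(380,136),.031,o);l=toplane('wrist',s(380,81),.078,o);p=toplane('wrist',s(380,93),.044,o)
print(h,l,p)
im=capture('side');cv2.imwrite('pics/s13.png',cv2.resize(im[140:240,235:325],(720,600*4//3)[:1]+(600,),interpolation=3))
E
```

```text
[0.61501574 0.01358449 0.031     ] [0.64271531 0.01474448 0.078     ] [0.64119676 0.0149066  0.044     ]
```

View pics/w13.png

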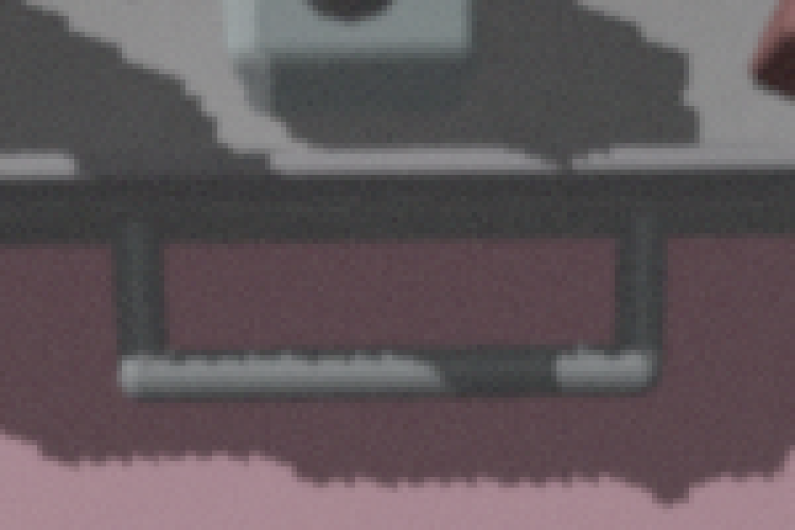

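View pics/s13.png

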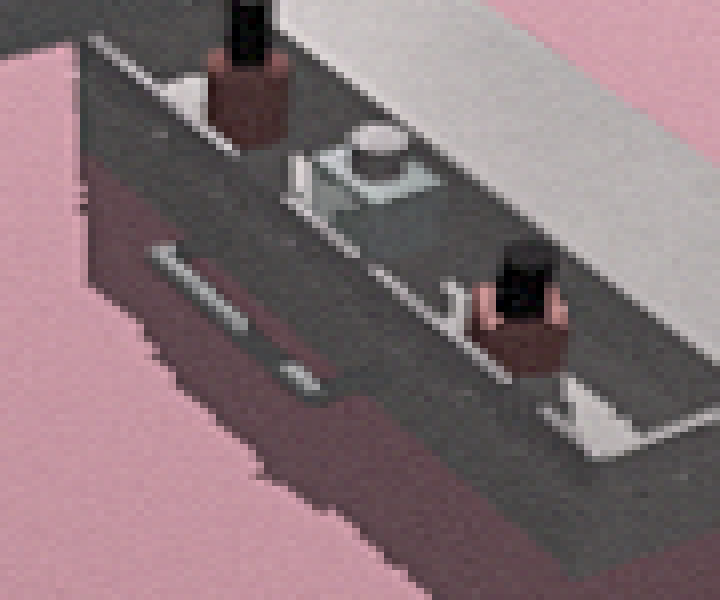

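```bash
python3 -c "
from plant import r
print(r.get_obs()['time_s'],r.get_obs()['force']);print(r.close_job())"
```

```text
19.275 [ 0.78679917 -0.6967685   0.07812233]
the job is handed in; nothing more can be done
None
```

Both nail polish bottles now stand upright behind the ledge's lip, and the tray is shut. I handed the job in at 19.3 s.

- **Bottles:** I lifted each one by its cap and lowered it until I felt light contact, about 11–13 N. I then eased off and opened the fingers. The last pictures show both upright in the trough, the tall one left of the scent bottle and the short one right of it.
- **Tray:** I then pushed the handle with closed fingers until the tray hit a firm stop at about 15 N. A second nudge did not move it. In the last picture the handle sits 27.7 mm in front of the lip's outer face. That matches the 28 mm expected when the panel is flush, within the 2 mm calibration.
- **Other items:** The cuticle pusher was lying in the tray when I last saw it, just before pushing. It cannot be seen now that the tray is shut. The scent bottle, cream jar and mirror look unmoved, and the arm is clear of everything.

One reading was unexpected: while I pushed against the stop, the tool also felt about 12 N upward. I put this down to friction on the handle bar, but did not confirm it. No checks failed or disagreed.

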